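# Pop a tea tin out of the spring dispenser and trap it

### The arm

A 6-joint arm with a two-finger parallel gripper is mounted at the origin on the work surface. World frame = base frame: x ahead of the robot, y to its left, z up, the work surface at z = 0. Lengths are in mm, angles in rad, forces in N, time in s.
With the tool pointing down it reaches from about 300 to 875 mm from the base axis. Payload 6.4 kg.
Tool frame: the origin (TCP) lies midway between the tips of the shut fingers; the grasp point (between the pads) lies 19 mm behind it; z points along the fingers, y is the line along which they close (so a half turn about z gives the same grasp; the last joint's range is limited). The gripper opens to 85 mm and grips with 20 to 120 N. Pads are 22 mm wide; open, the fingers measure 114 mm over their backs; the gripper's body (76 mm by 85 mm) begins 54 mm behind the grasp point. The pads swing forward as they close: fully open they stand 13 mm farther back than shut.
Start: joints at [-1.315, 0.181, 1.607, -0, 1.354, -0.206], TCP at [256.215, -514.777, 231.288] pointing down, gripper open.
Joint ranges: [-2.99, 2.99], [-0.89, 2.07], [0.3, 2.58], [-1.14, 4.28], [0, 2.63], [-3.12, 3.12]. Speed limits (rad/s): [2.57, 2.57, 3.01, 3.14, 3.14, 3.14].

### API

Orientations are given as a unit quaternion [w, x, y, z].
In Python, from plant import observe, camera, calibration, hand_in gives the robot as it stands.
- The arm moves only by the tool arm_command, never from a script. Its argument "deltas" is a list of rows, each an object of numbers: "ax", "ay", "az": the turn, a rotation vector about the tool's x, y, z in rad; "x", "y", "z": the shift along the tool's x, y, z in m; "grip": the opening, from 0 (shut) to 1 (fully open). In form: [{"ax": .., "ay": .., "az": .., "x": .., "y": .., "z": .., "grip": ..}, ...]. A call has 1 to 8 rows; each row shifts and turns the commanded pose from where the row before left it, along the tool's axes as they then stand; what a row does not reach is not made up. A row lasts 1/10 s, in which the tool goes at most 50 mm and 8.59 degrees, less where a joint would pass 70% of its speed; a pose out of reach is approached as far as the arm can. A call is refused whole if a number of a shift passes 0.05 or a number of a turn 0.15, either way. A call with a gripper value outside its range is refused whole. The fingers move at their own pace and stop on an object; the grip force is fixed at half the most. Time passes only in rows, so rows that do not move let the fingers close. It gives the time, the measured TCP pose, the force, the opening and the grip force at its end, in the units of the state.
- observe(): the state, without advancing time (a new reading comes with each control period).
- camera(name): name is "scene" or "top"; returns the picture (480x640x3 uint8, blue, green, red); there is no depth.
- calibration(name): a dict with "fx", "fy", "cx", "cy" (pixels), "camera_from_world" (4x4, takes a point from world to camera coordinates). Camera axes: x right, y up, looking along -z (the intrinsics and any distortion apply to the point x, -y, -z); pixel columns grow to the right and rows downward; lengths in mm; the calibration is good to about 2 mm. A picture is of the moment at which its call begins. calibration takes no time and is no camera call.
- hand_in(): hands the job in; it is judged then, once.
The state is a dict: "clock": time; "qpos": joint angles; "joint_velocities": joint speeds; "joint_torque": joint torques, N m; "eef_pos": TCP position; "ee_rot": TCP orientation; "force": force on the tool from outside, world axes, zero at the start; "moment": the same for the moment, N m; "opening": opening from 0.0 (shut) to 1.0 (fully open); "finger_force": force on a finger pad.
Only numpy, scipy, OpenCV 4.12 (cv2) and the standard library are available. Lean on these libraries where they do the work, as an engineer would, in place of code of your own. Each camera call takes 0.05 s, during which the arm holds its last target. There are 200 camera calls.

### The job

Press the brass key of the tin dispenser fully down with one fingertip so that the spring pops the blue tea tin out of its stall, and trap the tin with the other finger on the open ramp, mostly out past the gate but before it slides over the ramp's end. Never lift or tip the tin, and leave the jar, the cup and the red tin where they stand. Finish while holding: key still fully down under one finger, the tin standing still against the other.

Things in the scene. Friction and masses are not known exactly. Their poses are not given: they have to be found in the camera images.
- dispenser: Fixed dark walnut tin dispenser, base 155 x 104 x 22 mm. Origin: underside, on the lane's centre line at the gate. The level lane (47 mm wide, floor 22 mm above the counter) runs along its own x; the tin slides to +x. Gate blade at x 0 to 4 mm. Behind it (x -85 to -3) the stall, 4 mm walls 16 mm above the floor. The brass key is on the lane's +y side, away from it by 11 mm.
- ramp_mid (a point): Point on the floor of the open ramp, on the lane's centre line, at dispenser x = 38, y = 0, z = 22 mm; axes as the dispenser's. The ramp runs from dispenser x = 4 to 70 mm between rails only 5 mm above its floor, and ends open, with a 22 mm drop to the counter.
- key_top (a point): Centre of the top face of the brass key, a flat pad 60 mm (along dispenser x) by 26 mm, at dispenser x = -15, y = 50 mm. Moves with the key; axes as the dispenser's. Its top is 44 mm above the counter at rest, 30 mm when fully down: a fingertip level with the pressed key is 8 mm above the ramp floor, clear of the rails.
- key (a joint): Key travel, m: 0 up, 0.014 fully down on its stop (0.012 and more counts as fully down). Spring 3 N at the top, 6.5 N at the bottom, plus up to 3 N of rubbing by the tin; rises when let go. The gate blade is part of the key: its top is 10 mm above the lane floor at rest and below it after 10 mm of travel, which frees the tin.
- pusher (a joint): Travel of the grey spring pusher behind the tin, m: 0 at rest with the tin at the gate, up to 0.105. It pushes the tin with about 3 N towards +x, damped: a freed tin runs at roughly 50 mm/s, reaches the ramp's end in 1 to 2 s and is pushed off unless stopped. It keeps pushing on a stopped tin.
- tea_tin: Loose blue tea tin with a steel lid, 44 mm diameter, 48 mm high, about 0.12 kg, standing on the lane floor. Origin: centre of its underside. It starts at dispenser x = -22 mm, its front touching the gate; well trapped, its centre is at dispenser x = 0 to 48 mm (then mostly past the gate and wholly on the ramp).
- spice_jar: Loose amber glass jar with steel cap, 42 mm diameter, 80 mm high; bystander. Origin: centre of its underside.
- cup: Loose white cup, 68 mm across the rim, 60 mm high; bystander. Origin: centre of its underside.
- red_tin: Loose red tin, 44 mm diameter, 48 mm high, standing on the counter; bystander. Origin: centre of its underside.
Not all that is in view belongs to the job. What is shaped like the tea_tin but green is not meant.

How it is judged (in metres and radians):
On the way, in this order (a step that is already met when the one before it is completed fails the run):
1. the key is pressed by a finger (value of joint key above 0.006 m and contact force between the fingers and key above 0.5 N).
2. the popped tin, mostly past the gate, is stopped by a finger with the key down (value of joint key above 0.0115 m and x of tea_tin in the frame of dispenser above 0 m and contact force between the fingers and tea_tin above 0.3 N and linear speed of tea_tin below 0.01 m/s), for 0.2 s.
At the end, for the whole second after the job is handed in: Key at least 11.5 mm down under a finger (more than 0.5 N); the blue tin upright (within 0.15 rad) on the ramp floor, its centre 0 to 48 mm past the gate line, pressed against a finger (more than 0.3 N) and still (under 10 mm/s); jar, cup and red tin within 20 mm of their places and upright (all of step 2 and contact force between the fingers and key above 0.5 N and x of tea_tin in the frame of dispenser below 0.048 m and z of tea_tin in the frame of dispenser between 0.018 and 0.028 m and angle between tea_tin's own z axis and vertical below 0.15 rad and distance of each of spice_jar, cup, red_tin from where it was at the start of the episode below 0.02 m and angle between each of spice_jar, cup, red_tin's own z axis and vertical below 0.2 rad); the arm keeps its last pose, push and grip.
It fails at once if the blue tin slides over the ramp's end (x of tea_tin in the frame of dispenser above 0.058 m or z of tea_tin in the frame of dispenser below 0.012 m).
It fails at once if the blue tin is lifted or tipped (z of tea_tin in the frame of dispenser above 0.034 m or angle between tea_tin's own z axis and vertical above 0.4 rad).
It fails at once if the jar, the cup or the red tin is moved, lifted or tipped (distance of any of spice_jar, cup, red_tin from where it was at the start of the episode above 0.02 m or angle between any of spice_jar, cup, red_tin's own z axis and vertical above 0.25 rad).
It also fails if it takes over 32 s, if anything falls off the work surface, if the arm or the gripper's body presses on something with over 40 N, if the wrist force passes 120 N, or if a joint passes its speed limit or range.

## Working session

There is one attempt and no reset: what is moved stays moved. The work goes in short steps, Python scripts to look and compute and a tool call to move; the robot and the scene stay as the last step left them, time stands still between calls to the robot, and variables do not carry over. Pictures are saved under pics/ and viewed, at most 10 in all, crops included, and the job is handed in when it is done.

Besides the shell and the picture viewer there is one more tool, called after "Request:" in YAML: its name, and indented under it one key for each argument. arm_command: Moves the arm, as the interface text tells. Its arguments: {"type":"object","properties":{"deltas":{"type":"array"}},"required":["deltas"]}

```bash
mkdir -p pics; python3 - <<'E'
from plant import *
import cv2
for n in("scene","top"):
    cv2.imwrite(f"pics/{n}0.png",camera(n)); c=calibration(n); print(n,c)
print(observe())
E
```

```text
scene {'fx': 452.8993150623546, 'fy': 452.8993150623546, 'cx': 327.89106931841997, 'cy': 238.36268092470064, 'camera_from_world': array([[ 8.58645957e-01,  5.12493320e-01,  8.81574586e-03,
        -5.61629908e+02],
       [-4.33431351e-01,  7.16787425e-01,  5.46217037e-01,
         1.73563021e+02],
       [ 2.73613567e-01, -4.72828071e-01,  8.37597296e-01,
        -8.45211507e+02],
       [ 0.00000000e+00,  0.00000000e+00,  0.00000000e+00,
         1.00000000e+00]])}
top {'fx': 612.2177442515951, 'fy': 612.2177442515951, 'cx': 325.44034193529825, 'cy': 245.06582776139678, 'camera_from_world': array([[ 2.63501123e-02, -9.99560216e-01, -1.36031815e-02,
         7.35873841e+01],
       [ 9.84130655e-01,  2.35498411e-02,  1.75875690e-01,
        -5.97727145e+02],
       [-1.75477990e-01, -1.80216521e-02,  9.84318391e-01,
        -1.06196256e+03],
       [ 0.00000000e+00,  0.00000000e+00,  0.00000000e+00,
         1.00000000e+00]])}
{'clock': 0.1, 'qpos': array([-1.31529630e+00,  1.81464670e-01,  1.60791882e+00,  3.19089738e-06,
        1.35377955e+00, -2.06282652e-01]), 'joint_velocities': array([-0.00024765, -0.00223618, -0.00422593, -0.00085611,  0.00015884,
        0.00159549]), 'joint_torque': array([ 2.20659631e-04, -4.45873082e+01, -3.52238345e+01, -2.12201412e-04,
        4.11590692e-03, -4.00699003e-05]), 'eef_pos': array([ 256.08596126, -514.27235776,  230.47017689]), 'ee_rot': array([-7.84995573e-04,  9.73462581e-01,  2.28844895e-01, -1.77633844e-05]), 'force': array([ 0.27016148, -0.35765032, -0.627982  ]), 'moment': array([0.00935589, 0.02631862, 0.00392224]), 'finger_force': 0.0, 'opening': 0.9985321685394866}
```

View pics/scene0.png

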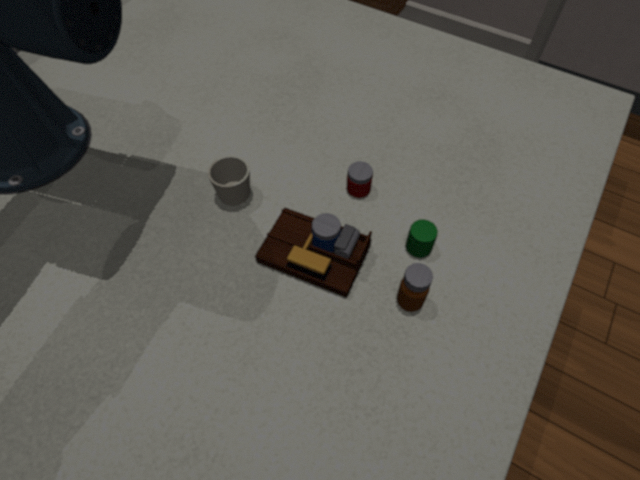

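View pics/top0.png

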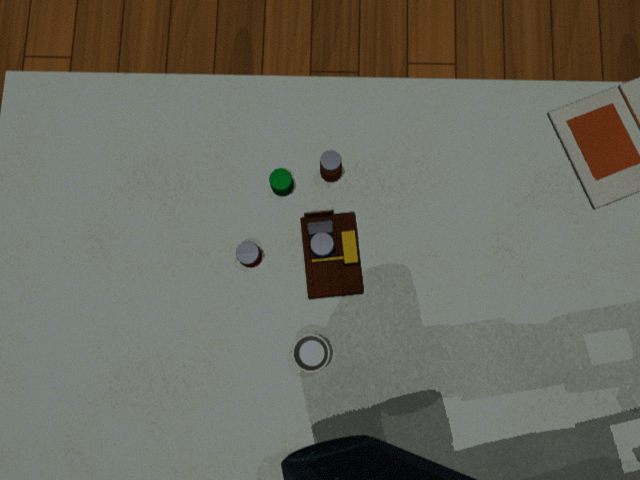

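The dispenser is at scene (315,250) and top (333,253). Its key is at top (350,247), and the ramp points down the image, towards the robot. Tin candidates in the top view are:
- the tin in the stall at (322,243), with blue sides in the scene view
- the red tin at (249,253)
- the green tin at (281,181)

The one in the stall fits the description. I'll confirm it in enlarged crops.

```bash
python3 - <<'E'
import cv2
a=cv2.imread("pics/scene0.png")[200:300,250:380]; cv2.imwrite("pics/sc.png",cv2.convertScaleAbs(cv2.resize(a,None,fx=6,fy=6,interpolation=2),alpha=1.8))
b=cv2.imread("pics/top0.png")[200:305,290:375]; cv2.imwrite("pics/tc.png",cv2.convertScaleAbs(cv2.resize(b,None,fx=5.7,fy=5.7,interpolation=2),alpha=1.8))
E
```

```text
(no output)
```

View pics/sc.png

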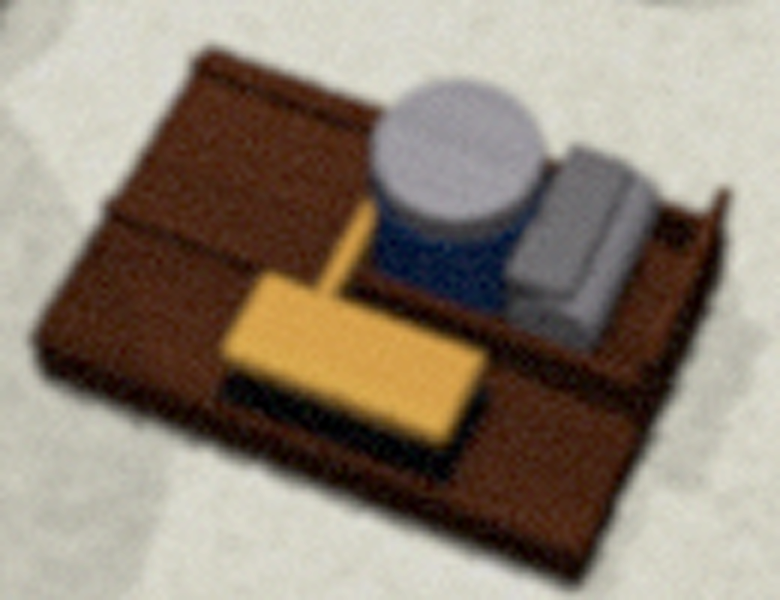

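View pics/tc.png

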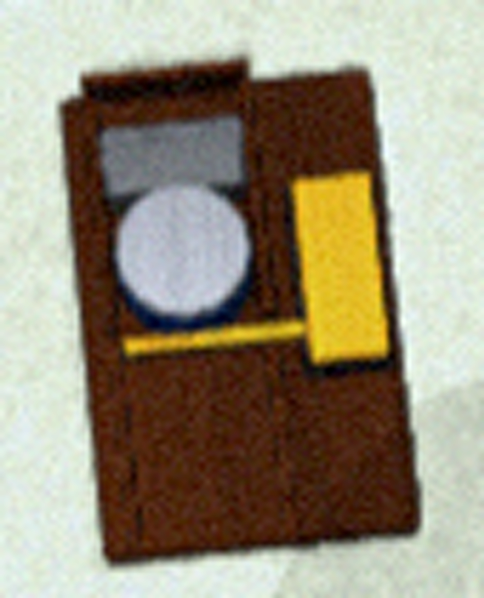

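The crops confirm it: the blue tin is in the stall, with its lid centre at scene-crop (458,150) and top-crop (183,249). The brass key corners are clear in both views, so I'll triangulate those.

```bash
cat > h.py <<'E'
from plant import *
import numpy as np
from scipy.optimize import least_squares
C={n:calibration(n) for n in("scene","top")}
def proj(n,P):
    c=C[n]; p=np.atleast_2d(P)@c["camera_from_world"][:3,:3].T+c["camera_from_world"][:3,3]
    return np.c_[c["fx"]*p[:,0]/-p[:,2]+c["cx"], -c["fy"]*p[:,1]/-p[:,2]+c["cy"]]
def tri(s,t):
    return least_squares(lambda P:np.r_[proj("scene",P)[0]-s,proj("top",P)[0]-t],[600,0,30]).x
E
python3 - <<'E'
from h import *
S=lambda p:np.array(p)/6+[250,200]; T=lambda p:np.array(p)/5.7+[290,200]
# ramp-lane, far-lane, far-outer, ramp-outer, lid centre, 
s=S([(265,272),(490,352),(445,445),(222,352),(458,150)]); t=T([(311,364),(292,180),(371,172),(388,356),(183,249)])
for a,b in zip(s,t): print(tri(a,b).round(1))
loc=np.array([(15,37,44),(-45,37,44),(-45,63,44),(15,63,44),(-22,0,70)],float)
tb=T([(417,530),(105,562)]) ; lb=np.array([(70,60,22),(70,-44,22)])
def W(q,l): c,s_=np.cos(q[2]),np.sin(q[2]); return l@np.array([[c,s_,0],[-s_,c,0],[0,0,1]])+[q[0],q[1],0]
f=lambda q:np.r_[(proj("scene",W(q,loc))-s).ravel(),(proj("top",W(q,loc))-t).ravel()]
r=least_squares(f,[600,0,3.1]); print(r.x,r.fun.round(1))
r2=least_squares(lambda q:f(q)[10:],[600,0,3.1]); print(r2.x,r2.fun.round(1))
for n,l in(("tin",(-22,0,22)),("key",(-15,50,44)),("ramp",(38,0,22)),("end",(70,0,22))): print(n,W(r.x,np.array([l],float)).round(1))
for n,sp,tp,z in(("red",(360,172),(248,253),48),("jar",(418,275),(331,160),80),("cup",(230,168),(312,353),60)): print(n,tri(sp,tp).round(1))
E
```

```text
[563.5  52.6  41.3]
[623.8  60.5  43. ]
[627.1  34.4  39.8]
[566.8  28.   40.5]
[595.1  94.   67.5]
[574.10175217  90.71365961   3.27236312] [ 0.2 -0.6 -0.5 -0.1 -0.1 -1.3 -0.3 -0.2  0.6 -0.6  0.5 -0.4  0.2 -0.1
  0.4 -0.2  1.1 -0.5  0.4 -0.4]
[573.78293773  91.82784734   3.26485568] [-0.2 -0.1 -0.2  0.2 -0.   0.2  0.5 -0.  -0.1 -0.3]
tin [[595.9  93.6  22. ]]
key [[595.5  43.1  44. ]]
ramp [[536.4  85.8  22. ]]
end [[504.7  81.6  22. ]]
red [579.1 230.5  43.1]
jar [747.8  81.3  78.5]
cup [402.8 108.4  66.4]
```

Dispenser pose: (574, 91), yaw 187.5°. The triangulated heights agree with the text.

Plan: straddle diagonally at grip ≈0.9, with the key finger at dispenser (-24,49) and the ramp finger at (53,3). That puts the TCP at world (563,63) with tool y at -23.4°. I'll turn first, then travel.

Request:
arm_command:
  deltas:
    - {"az": -0.14,"grip": 0.9}
    - {"az": -0.14,"grip": 0.9}
    - {"az": -0.14,"grip": 0.9}
    - {"az": -0.14,"grip": 0.9}
    - {"az": -0.14,"grip": 0.9}
    - {"x": 0.02,"y": 0.001,"grip": 0.9}
    - {"x": 0.03,"y": 0.003,"grip": 0.9}
    - {"x": 0.04,"y": 0.003,"grip": 0.9}

```text
$.deltas[0]: bad value
```

Request:
arm_command:
  deltas:
    - {"x": 0.04,"y": 0.003,"grip": 0.9}
    - {"x": 0.04,"y": 0.003,"grip": 0.9}
    - {"x": 0.04,"y": 0.003,"grip": 0.9}
    - {"x": 0.04,"y": 0.003,"grip": 0.9}
    - {"x": 0.04,"y": 0.003,"grip": 0.9}
    - {"x": 0.04,"y": 0.003,"grip": 0.9}
    - {"x": 0.04,"y": 0.003,"grip": 0.9}
    - {"x": 0.04,"y": 0.003,"grip": 0.9}

```text
$.deltas[0]: bad value
```

Request:
arm_command:
  deltas:
    - {"x": 0.04,"y": 0.003,"grip": 0.9}
    - {"x": 0.04,"y": 0.003,"grip": 0.9}
    - {"x": 0.04,"y": 0.003,"grip": 0.9}
    - {"x": 0.04,"y": 0.003,"grip": 0.9}
    - {"x": 0.04,"y": 0.003,"grip": 0.9}
    - {"x": 0.02,"y": 0.003,"grip": 0.9}
    - {"x": 0.01,"y": 0.002,"grip": 0.9}
    - {"grip": 0.9}

```text
$.deltas[0]: bad value
```

```bash
cat > st.py <<'E'
from h import *
from scipy.spatial.transform import Rotation as R
def st(M=(563.1,63.0)):
    o=observe(); q=o["ee_rot"]; r=R.from_quat([q[1],q[2],q[3],q[0]]); m=r.as_matrix()
    d=np.r_[M,o["eef_pos"][2]]-o["eef_pos"]
    print(o["clock"],o["eef_pos"].round(1),"yang",np.degrees(np.arctan2(m[1,1],m[0,1])).round(2),"tilt",m[2].round(3),"delta_tool",(m.T@d).round(1),"F",o["force"].round(1),"open",o["opening"],o["finger_force"])
E
python3 -c "from st import *;st()"
```

```text
0.1 [ 256.1 -514.3  230.5] yang -63.54 tilt [ 0.    -0.002 -1.   ] delta_tool [ 532.1 -380.     0.8] F [ 0.3 -0.4 -0.6] open 0.9985321685394866 0.0
```

The rows were refused; they probably need every field. I'll retry with full rows.

Request:
arm_command:
  deltas:
    - {"ax": 0,"ay": 0,"az": -0.14,"x": 0,"y": 0,"z": 0,"grip": 0.9}
    - {"ax": 0,"ay": 0,"az": -0.14,"x": 0,"y": 0,"z": 0,"grip": 0.9}
    - {"ax": 0,"ay": 0,"az": -0.14,"x": 0,"y": 0,"z": 0,"grip": 0.9}
    - {"ax": 0,"ay": 0,"az": -0.14,"x": 0,"y": 0,"z": 0,"grip": 0.9}
    - {"ax": 0,"ay": 0,"az": -0.14,"x": 0,"y": 0,"z": 0,"grip": 0.9}
    - {"ax": 0,"ay": 0,"az": 0,"x": 0.02,"y": 0.001,"z": 0,"grip": 0.9}
    - {"ax": 0,"ay": 0,"az": 0,"x": 0.03,"y": 0.003,"z": 0,"grip": 0.9}
    - {"ax": 0,"ay": 0,"az": 0,"x": 0.04,"y": 0.003,"z": 0,"grip": 0.9}

```text
clock: 0.9
eef_pos: [298.1, -434.7, 230.7]
ee_rot: [-0.0, 0.837, 0.548, -0.0]
force: [0.7, -0.0, 0.3]
opening: 0.898
finger_force: 0.0
```

Request:
arm_command:
  deltas:
    - {"ax": 0,"ay": 0,"az": 0,"x": 0.04,"y": 0.003,"z": 0,"grip": 0.9}
    - {"ax": 0,"ay": 0,"az": 0,"x": 0.04,"y": 0.003,"z": 0,"grip": 0.9}
    - {"ax": 0,"ay": 0,"az": 0,"x": 0.04,"y": 0.003,"z": 0,"grip": 0.9}
    - {"ax": 0,"ay": 0,"az": 0,"x": 0.04,"y": 0.003,"z": 0,"grip": 0.9}
    - {"ax": 0,"ay": 0,"az": 0,"x": 0.04,"y": 0.003,"z": 0,"grip": 0.9}
    - {"ax": 0,"ay": 0,"az": 0,"x": 0.04,"y": 0.003,"z": 0,"grip": 0.9}
    - {"ax": 0,"ay": 0,"az": 0,"x": 0.04,"y": 0.003,"z": 0,"grip": 0.9}
    - {"ax": 0,"ay": 0,"az": 0,"x": 0.04,"y": 0.003,"z": 0,"grip": 0.9}

```text
clock: 1.7
eef_pos: [448.0, -149.2, 231.1]
ee_rot: [-0.0, 0.836, 0.549, -0.0]
force: [0.7, 0.9, -0.5]
opening: 0.899
finger_force: 0.0
```

Request:
arm_command:
  deltas:
    - {"ax": 0,"ay": 0,"az": 0,"x": 0.04,"y": 0.003,"z": 0,"grip": 0.9}
    - {"ax": 0,"ay": 0,"az": 0,"x": 0.04,"y": 0.003,"z": 0,"grip": 0.9}
    - {"ax": 0,"ay": 0,"az": 0,"x": 0.04,"y": 0.003,"z": 0,"grip": 0.9}
    - {"ax": 0,"ay": 0,"az": 0,"x": 0.04,"y": 0.003,"z": 0,"grip": 0.9}
    - {"ax": 0,"ay": 0,"az": 0,"x": 0.04,"y": 0.003,"z": 0,"grip": 0.9}
    - {"ax": 0,"ay": 0,"az": 0,"x": 0.03,"y": 0.003,"z": 0,"grip": 0.9}
    - {"ax": 0,"ay": 0,"az": 0,"x": 0.01,"y": 0.002,"z": 0,"grip": 0.9}
    - {"ax": 0,"ay": 0,"az": 0,"x": 0,"y": 0,"z": 0,"grip": 0.9}

```text
clock: 2.5
eef_pos: [561.5, 62.3, 230.7]
ee_rot: [-0.0, 0.835, 0.55, -0.0]
force: [0.2, -0.7, 0.2]
opening: 0.905
finger_force: 0.0
```

```bash
python3 -c "from st import *;st()"
```

```text
2.5 [561.5  62.3 230.7] yang -23.31 tilt [-0.    -0.001 -1.   ] delta_tool [ 1.3  1.2 -0. ] F [ 0.2 -0.7  0.2] open 0.9051757757302684 0.0
```

Request:
arm_command:
  deltas:
    - {"ax": 0,"ay": 0,"az": 0,"x": 0.0013,"y": 0.0012,"z": 0.03,"grip": 0.9}
    - {"ax": 0,"ay": 0,"az": 0,"x": 0,"y": 0,"z": 0.04,"grip": 0.9}
    - {"ax": 0,"ay": 0,"az": 0,"x": 0,"y": 0,"z": 0.04,"grip": 0.9}
    - {"ax": 0,"ay": 0,"az": 0,"x": 0,"y": 0,"z": 0.035,"grip": 0.9}
    - {"ax": 0,"ay": 0,"az": 0,"x": 0,"y": 0,"z": 0.02,"grip": 0.9}
    - {"ax": 0,"ay": 0,"az": 0,"x": 0,"y": 0,"z": 0.01,"grip": 0.9}
    - {"ax": 0,"ay": 0,"az": 0,"x": 0,"y": 0,"z": 0,"grip": 0.9}

```text
clock: 3.2
eef_pos: [561.8, 61.0, 55.1]
ee_rot: [-0.001, 0.836, 0.548, -0.001]
force: [-0.7, 0.5, 0.5]
opening: 0.901
finger_force: 0.0
```

```bash
python3 - <<'E'
from st import *
import cv2
st()
a=camera("scene")[170:310,240:410]; b=camera("top")[190:310,270:390]
a=cv2.resize(a,(680,560),interpolation=2); b=cv2.resize(b,(560,560),interpolation=2)
cv2.imwrite("pics/a1.png",cv2.convertScaleAbs(a,alpha=1.8))
cv2.imwrite("pics/b1.png",cv2.convertScaleAbs(b,alpha=1.8))
E
```

```text
3.2 [561.8  61.   55.1] yang -23.51 tilt [-0.001 -0.003 -1.   ] delta_tool [ 2.3  0.3 -0. ] F [-0.7  0.5  0.5] open 0.9012342165106623 0.0
```

View pics/a1.png

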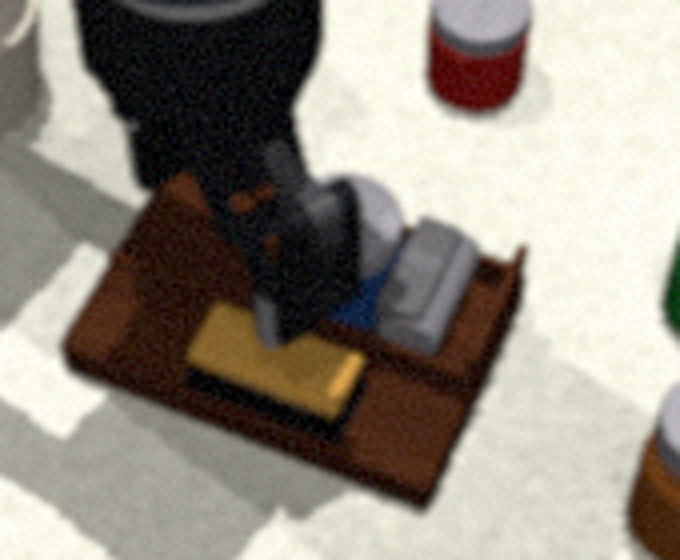

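The key finger's tip shows at crop (283,340), which is scene (311,255), over the key. I'll compare that with the projected expectation.

```bash
python3 - <<'E'
from h import *
q=(574.1,90.71,3.2724);c,s=np.cos(q[2]),np.sin(q[2])
cr=lambda P:((proj("scene",P)[0]-[240,170])*4).round(0)
for z in (50,55,60,66,70):
  for h in(38,45,52): # inner, mid, outer along tool y
    P=np.r_[561.8+.917*h,61-.399*h,z]; d=P[:2]-q[:2]
    print(z,h,cr(P),"disp",(np.array([c*d[0]+s*d[1],-s*d[0]+c*d[1]])).round(1), end=" | ")
  print([tuple(cr(P+np.array([.399,.917,0])*k*11)) for k in(-1,1)])
E
```

```text
50 38 [282. 342.] disp [-16.5  47.4] | 50 45 [293. 355.] disp [-22.5  51. ] | 50 52 [304. 369.] disp [-28.5  54.6] | [(np.float64(279.0), np.float64(384.0)), (np.float64(329.0), np.float64(353.0))]
55 38 [282. 334.] disp [-16.5  47.4] | 55 45 [293. 348.] disp [-22.5  51. ] | 55 52 [304. 362.] disp [-28.5  54.6] | [(np.float64(279.0), np.float64(377.0)), (np.float64(329.0), np.float64(346.0))]
60 38 [281. 327.] disp [-16.5  47.4] | 60 45 [292. 341.] disp [-22.5  51. ] | 60 52 [304. 355.] disp [-28.5  54.6] | [(np.float64(278.0), np.float64(370.0)), (np.float64(329.0), np.float64(339.0))]
66 38 [281. 319.] disp [-16.5  47.4] | 66 45 [292. 332.] disp [-22.5  51. ] | 66 52 [303. 346.] disp [-28.5  54.6] | [(np.float64(278.0), np.float64(361.0)), (np.float64(329.0), np.float64(331.0))]
70 38 [281. 313.] disp [-16.5  47.4] | 70 45 [292. 326.] disp [-22.5  51. ] | 70 52 [303. 340.] disp [-28.5  54.6] | [(np.float64(277.0), np.float64(356.0)), (np.float64(329.0), np.float64(325.0))]
```

View pics/b1.png

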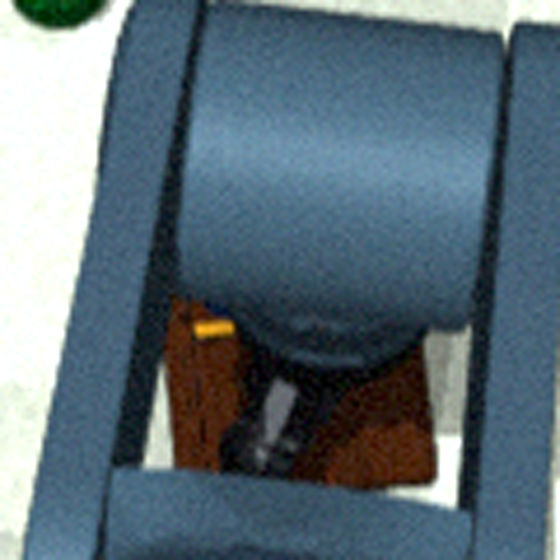

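The geometry agrees, since the key finger sits over the pad. Now down in small steps, watching the force.

Request:
arm_command:
  deltas:
    - {"ax": 0,"ay": 0,"az": 0,"x": 0.002,"y": 0,"z": 0.005,"grip": 0.9}
    - {"ax": 0,"ay": 0,"az": 0,"x": 0,"y": 0,"z": 0.005,"grip": 0.9}
    - {"ax": 0,"ay": 0,"az": 0,"x": 0,"y": 0,"z": 0,"grip": 0.9}

```text
clock: 3.6
eef_pos: [563.7, 64.0, 46.1]
ee_rot: [-0.0, 0.836, 0.549, -0.0]
force: [-0.9, -0.2, 0.0]
opening: 0.904
finger_force: 0.0
```

Request:
arm_command:
  deltas:
    - {"ax": 0,"ay": 0,"az": 0,"x": 0,"y": 0,"z": 0.003,"grip": 0.9}
    - {"ax": 0,"ay": 0,"az": 0,"x": 0,"y": 0,"z": 0.002,"grip": 0.9}
    - {"ax": 0,"ay": 0,"az": 0,"x": 0,"y": 0,"z": 0,"grip": 0.9}

```text
clock: 3.9
eef_pos: [563.6, 63.9, 40.9]
ee_rot: [-0.0, 0.836, 0.549, -0.0]
force: [-0.2, -0.8, -0.1]
opening: 0.903
finger_force: 0.0
```

Request:
arm_command:
  deltas:
    - {"ax": 0,"ay": 0,"az": 0,"x": 0,"y": 0,"z": 0.003,"grip": 0.9}
    - {"ax": 0,"ay": 0,"az": 0,"x": 0,"y": 0,"z": 0.002,"grip": 0.9}
    - {"ax": 0,"ay": 0,"az": 0,"x": 0,"y": 0,"z": 0,"grip": 0.9}

```text
clock: 4.2
eef_pos: [563.6, 63.9, 35.9]
ee_rot: [-0.0, 0.836, 0.549, -0.0]
force: [-0.2, 0.8, 0.6]
opening: 0.901
finger_force: 0.0
```

```bash
python3 -c "from st import *;st()"
```

```text
4.2 [563.6  63.9  35.9] yang -23.43 tilt [-0.    -0.001 -1.   ] delta_tool [-1.  -0.1  0. ] F [-0.2  0.8  0.6] open 0.9010003448689328 0.0
```

Request:
arm_command:
  deltas:
    - {"ax": 0,"ay": 0,"az": 0,"x": 0,"y": 0,"z": 0.002,"grip": 0.9}
    - {"ax": 0,"ay": 0,"az": 0,"x": 0,"y": 0,"z": 0,"grip": 0.9}

```text
clock: 4.4
eef_pos: [564.0, 63.9, 34.2]
ee_rot: [0.0, 0.836, 0.549, 0.0]
force: [-0.0, -0.6, -0.8]
opening: 0.899
finger_force: 0.0
```

Request:
arm_command:
  deltas:
    - {"ax": 0,"ay": 0,"az": 0,"x": 0,"y": 0,"z": 0.002,"grip": 0.9}
    - {"ax": 0,"ay": 0,"az": 0,"x": 0,"y": 0,"z": 0,"grip": 0.9}

```text
clock: 4.6
eef_pos: [564.1, 63.9, 32.5]
ee_rot: [0.0, 0.836, 0.549, 0.0]
force: [-1.1, -0.5, 3.2]
opening: 0.9
finger_force: 1.5
```

Request:
arm_command:
  deltas:
    - {"ax": 0,"ay": 0,"az": 0,"x": 0,"y": 0,"z": 0.002,"grip": 0.9}
    - {"ax": 0,"ay": 0,"az": 0,"x": 0,"y": 0,"z": 0,"grip": 0.9}

```text
clock: 4.8
eef_pos: [564.1, 63.9, 30.4]
ee_rot: [0.0, 0.836, 0.549, 0.0]
force: [-1.2, -0.4, 3.7]
opening: 0.899
finger_force: 2.1
```

Contact came at TCP z ≈ 33, so the stop should be near 19. Pressing on.

Request:
arm_command:
  deltas:
    - {"ax": 0,"ay": 0,"az": 0,"x": 0,"y": 0,"z": 0.004,"grip": 0.9}
    - {"ax": 0,"ay": 0,"az": 0,"x": 0,"y": 0,"z": 0.003,"grip": 0.9}
    - {"ax": 0,"ay": 0,"az": 0,"x": 0,"y": 0,"z": 0.003,"grip": 0.9}

```text
clock: 5.1
eef_pos: [564.3, 63.8, 20.5]
ee_rot: [0.0, 0.836, 0.549, 0.0]
force: [-1.8, 0.1, 5.5]
opening: 0.905
finger_force: 3.0
```

Request:
arm_command:
  deltas:
    - {"ax": 0,"ay": 0,"az": 0,"x": 0,"y": 0,"z": 0.001,"grip": 0.9}
    - {"ax": 0,"ay": 0,"az": 0,"x": 0,"y": 0,"z": 0,"grip": 0.9}

```text
clock: 5.3
eef_pos: [564.3, 63.8, 20.0]
ee_rot: [0.0, 0.836, 0.549, 0.0]
force: [-3.5, -0.6, 9.1]
opening: 0.893
finger_force: 4.3
```

Request:
arm_command:
  deltas:
    - {"ax": 0,"ay": 0,"az": 0,"x": 0,"y": 0,"z": 0.001,"grip": 0.9}
    - {"ax": 0,"ay": 0,"az": 0,"x": 0,"y": 0,"z": 0,"grip": 0.9}

```text
clock: 5.5
eef_pos: [564.5, 63.8, 19.9]
ee_rot: [0.0, 0.836, 0.549, 0.0]
force: [-7.4, 0.3, 15.9]
opening: 0.9
finger_force: 8.0
```

Request:
arm_command:
  deltas:
    - {"ax": 0,"ay": 0,"az": 0,"x": 0,"y": 0,"z": 0.0005,"grip": 0.9}
    - {"ax": 0,"ay": 0,"az": 0,"x": 0,"y": 0,"z": 0,"grip": 0.9}
    - {"ax": 0,"ay": 0,"az": 0,"x": 0,"y": 0,"z": 0,"grip": 0.9}
    - {"ax": 0,"ay": 0,"az": 0,"x": 0,"y": 0,"z": 0,"grip": 0.9}

```text
clock: 5.9
eef_pos: [564.5, 63.8, 19.8]
ee_rot: [0.0, 0.836, 0.549, 0.0]
force: [-9.8, 0.2, 19.0]
opening: 0.897
finger_force: 10.8
```

```bash
python3 - <<'E'
from st import *
import cv2
st()
a=camera("scene")[170:310,240:410]
cv2.imwrite("pics/a2.png",cv2.convertScaleAbs(cv2.resize(a,(680,560),interpolation=2),alpha=2.2))
E
```

```text
5.9 [564.5  63.8  19.8] yang -23.42 tilt [-0.     0.001 -1.   ] delta_tool [-1.3 -1.  -0. ] F [-9.8  0.2 19. ] open 0.8970192078994922 10.785476594530792
```

View pics/a2.png

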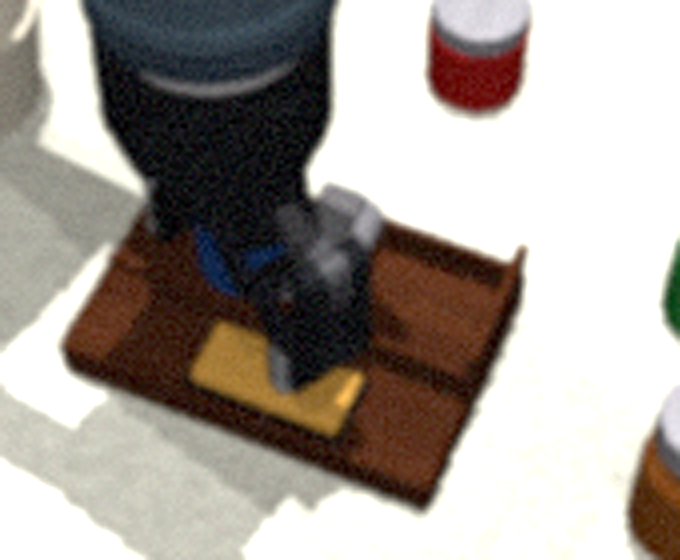

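The key is flush down and the pusher has moved. The tin's blue side shows at crop (195–240, 225–292), next to the ramp finger. I'll estimate its x from the silhouette and check that it's still.

Request:
arm_command:
  deltas:
    - {"ax": 0,"ay": 0,"az": 0,"x": 0,"y": 0,"z": 0,"grip": 0.9}
    - {"ax": 0,"ay": 0,"az": 0,"x": 0,"y": 0,"z": 0,"grip": 0.9}
    - {"ax": 0,"ay": 0,"az": 0,"x": 0,"y": 0,"z": 0,"grip": 0.9}
    - {"ax": 0,"ay": 0,"az": 0,"x": 0,"y": 0,"z": 0,"grip": 0.9}
    - {"ax": 0,"ay": 0,"az": 0,"x": 0,"y": 0,"z": 0,"grip": 0.9}
    - {"ax": 0,"ay": 0,"az": 0,"x": 0,"y": 0,"z": 0,"grip": 0.9}
    - {"ax": 0,"ay": 0,"az": 0,"x": 0,"y": 0,"z": 0,"grip": 0.9}
    - {"ax": 0,"ay": 0,"az": 0,"x": 0,"y": 0,"z": 0,"grip": 0.9}

```text
clock: 6.75
eef_pos: [564.5, 63.8, 19.8]
ee_rot: [0.001, 0.836, 0.549, 0.0]
force: [-8.4, -0.3, 20.4]
opening: 0.901
finger_force: 10.8
```

```bash
python3 - <<'E'
from st import *
import cv2
st()
def mask(im):
    b,g,r=[im[...,i].astype(int) for i in range(3)]
    m=(b>r+18)&(b>g+12); m[:,:280]=0;m[:215]=0;m[270:]=0;m[:,345:]=0; return m
new=camera("scene"); 
c,s=np.cos(3.2724),np.sin(3.2724)
a=np.linspace(0,2*np.pi,90)
m=mask(new); ys,xs=np.nonzero(m); print("blue x",xs.min(),xs.max(),"y",ys.min(),ys.max(),len(xs))
for tx in(0,10,15,20,25,30,40):
    P=np.c_[tx+22*np.cos(a),22*np.sin(a)]; W=np.c_[574.1+c*P[:,0]-s*P[:,1],90.7+s*P[:,0]+c*P[:,1]]
    lo=proj("scene",np.c_[W,np.full(90,22)]);hi=proj("scene",np.c_[W,np.full(90,64)])
    print(tx,"left low/hi",lo[:,0].min().round(1),hi[:,0].min().round(1),"bottom",lo[:,1].max().round(1), "right low",lo[:,0].max().round(1))
old=cv2.imread("pics/a2.png"); n=cv2.convertScaleAbs(cv2.resize(new[170:310,240:410],(680,560),interpolation=2),alpha=2.2)
print("change",np.abs(cv2.blur(old,(9,9)).astype(int)-cv2.blur(n,(9,9)))[180:440,100:400].max())
cv2.imwrite("pics/a3.png",cv2.convertScaleAbs(cv2.resize(new[210:275,270:345],(750,600)[:2],interpolation=2),alpha=3))
E
```

```text
6.75 [564.5  63.8  19.8] yang -23.41 tilt [-0.     0.001 -1.   ] delta_tool [-1.3 -1.  -0. ] F [-8.4 -0.3 20.4] open 0.9008596317766143 10.762635063697417
blue x 290 309 y 228 242 67
0 left low/hi 299.9 298.7 bottom 249.1 right low 327.9
10 left low/hi 294.2 292.7 bottom 246.9 right low 322.1
15 left low/hi 291.3 289.7 bottom 245.8 right low 319.2
20 left low/hi 288.5 286.7 bottom 244.8 right low 316.3
25 left low/hi 285.6 283.7 bottom 243.7 right low 313.4
30 left low/hi 282.8 280.7 bottom 242.6 right low 310.5
40 left low/hi 277.1 274.8 bottom 240.4 right low 304.8
change 17
```

View pics/a3.png

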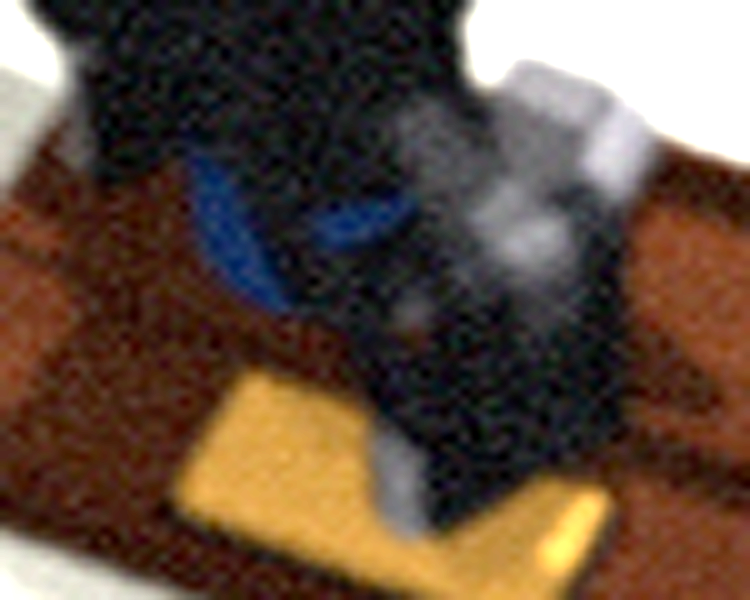

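The tin's left edge is at crop x≈188, which is pixel 288.8. That puts its centre at about 18 mm past the gate, inside the 0 to 48 mm window. It hasn't moved in 0.85 s and rests against the ramp finger. The key is hard on its stop: force rises with no further travel. Handing in.

```bash
python3 -c "from plant import *;print(hand_in())"
```

```text
the job is handed in; nothing more can be done
None
```

I handed the job in at about 6.8 s, but no verdict came back: the key was hard on its stop under one finger, and the blue tin was standing still against the other, about 18 mm past the gate by camera estimate.

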